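# Take a clean vial from the flap dispenser to the balance

## Task

Stand the knobbed steel lab weight on the hand pad of the dispenser, so that it presses the pad down and keeps the spring-loaded clear flap open. Then, leaving the weight there, take the round vial (not the square specimen box) out of the dispenser and set it down upright in the middle of the balance pan, without dropping it.

Things in the scene. Friction and masses are not known exactly. Their poses are not given: they have to be found in the camera images.
- weight_center (a point): Centre (35 mm above its underside) of the loose steel lab weight: upright cylinder 50 mm in diameter, 42 mm tall, with a neck and a round knob (26 mm diameter, the upper 12 mm) on top, 70 mm tall in all, about 0.75 kg; z up along its axis. It stands on the bench to the robot's left; the flat tin without a knob (54 mm diameter, 30 mm tall) is empty and not wanted.
- pad_top (a point): Centre of the top of the dispenser's black hand pad, a level plate 85 (x) by 100 mm (y), 50 mm above the bench. A load of about 5 N (the weight is enough by itself) sinks it 14 mm to its stop and a linkage swings the flap open; unloaded, a spring lifts it and shuts the flap. The point moves with the pad. x points level from the pad to the bay, y left along the dispenser, z up.
- bay_floor (a point): Centre of the floor of the dispenser's bay, 115 mm from the pad's centre along x: a fixed grey open-topped box, inside 110 (x) by 240 mm (y), walls 5 mm thick; floor 12 mm, wall tops 72 mm above the bench. Axes as the pad's. The clear flap covers it at 73 to 79 mm height, hinged along the far (+x) wall; with the pad down it has swung 110 degrees, leaning back beyond that wall.
- vial_center (a point): Centre (27.5 mm above its underside) of the loose round vial in the bay under the flap: 28 mm in diameter with a white round cap (30 mm diameter, the upper 14 mm), 55 mm tall, 30 g; z up along its axis. It stands about 55 mm left or right (bay y) of the bay's centre and 12 mm nearer the pad, 40 mm free on both sides along y; the other place holds an unwanted square box, 32 mm wide, 48 mm tall.
- pan_top (a point): Centre of the top face of the round steel pan of the white bench balance (fixed), to the robot's right: pan 120 mm in diameter, its face 68 mm above the bench, rigid; z up.
Mind the look-alikes: they are no part of the job. Several things look just like the part that bears weight_center: the one meant starts farthest to the robot's left.

How it is judged:
By the outcome, as a careful person would: the job done as asked, in the order asked, and still so for the second after the job is handed in, with the robot touching nothing.
It also fails if it takes over 51 s, if anything falls off the work surface, if the arm or the gripper's body presses on something with over 40 N, if the wrist force passes 120 N, or if a joint passes its speed limit or range.

## Robot

A 7-joint arm with a two-finger parallel gripper is mounted at the origin on the work surface. World frame = base frame: x ahead of the robot, y to its left, z up, the work surface at z = 0. Lengths are in m, angles in degrees, forces in N, time in s.
With the tool pointing down it reaches from about 0.425 to 0.875 m from the base axis. Payload 4.7 kg.
Tool frame: the origin (TCP) lies at the very end of the fingers, on their centre line; the grasp point (between the pads) lies 19 mm behind it; x points along the fingers, z is the direction in which the jaws open and shut, and the axes are right-handed (so a half turn about x gives the same grasp; the last joint's range is limited). The gripper opens to 87 mm and grips with 3 to 60 N. Pads are 19 mm wide; open, the fingers measure 117 mm over their backs; the gripper's body (75 mm by 190 mm) begins 51 mm behind the grasp point.
Start: joints at [-73.333, 18.392, -4.016, 83.108, 1.295, 78.541, -3.26], TCP at [0.178, 0.625, 0.223] pointing down, gripper open.
Joint ranges: [-163.93, 163.93], [-17.29, 119.83], [-79.2, 71.16], [3.27, 140.29], [-89.18, 269.18], [5.43, 117.66], [-154.24, 154.24]. Speed limits (degrees/s): [147.25, 147.25, 180, 180, 180, 180, 180].

## Interface

Orientations are given as [roll, pitch, yaw] about the fixed x, y, z axes, in that order (R = Rz(yaw) Ry(pitch) Rx(roll)).
In Python, from cell import env gives the robot as it stands. The module is installed in compiled form; this text tells all that it offers.
- The arm moves only by the tool drive_tool, never from a script. Its argument "increments" is a list of rows, each a list of 2 entries, a list of its own where there are three numbers: the shift along the tool's x, y, z scaled (see below), then the turn, a rotation vector about the tool's x, y, z scaled (see below). In form: [[[dx, dy, dz], [wx, wy, wz]], ...]. A call has 1 to 10 rows; each row shifts and turns the commanded pose from where the row before left it, along the tool's axes as they then stand; what a row does not reach is not made up. The controller multiplies each number of a shift by 0.04 m and each number of a turn by 120 degrees. A row lasts 1/10 s, in which the tool goes at most 50 mm and 8.59 degrees, less where a joint would pass 70% of its speed; a pose out of reach is approached as far as the arm can. A call with a number of a shift or a turn outside -1 to 1 is refused whole. A call with a gripper value outside its range is refused whole. "hand" is the gripper's target within -1 to 1 (fully open at 1, half-way at 0, shut at -1), set as the call begins (left out, the last holds). The fingers move at their own pace and stop on an object; "squeeze" is the grip in N (left out, the last holds). Time passes only in rows, so rows that do not move let the fingers close. It gives the time, the measured TCP pose, the force and the opening at its end, in the units of the state.
- env.get_obs(): the state, without advancing time (a new reading comes with each control period).
- env.read_camera(name): name is "scene" or "top" or "wrist"; returns a dict with "frame" (480x640x3 uint8, red, green, blue), "fx", "fy", "cx", "cy" (pixels), "distortion" ([k1, k2, p1, p2, k3] as OpenCV has them; the pictures are not rectified), "R" (3x3) and "t" (3): a world point X has camera coordinates R X + t. Camera axes: x right, y down, z forward; pixel columns grow to the right and rows downward; lengths in m; the calibration is good to about 2 mm. A picture is of the moment at which its call begins. There is no depth.
- env.sign_off(): hands the job in, once; it reports no verdict.
The state is a dict: "time_s": time; "qpos": joint angles; "joint_velocities": joint speeds; "effort": joint torques, N m; "tool_pos": TCP position; "tool_rot": TCP orientation; "force": force on the tool from outside, world axes, zero at the start; "wrist_torque": the same for the moment, N m; "grip_width": finger opening in m.
Only numpy, scipy, OpenCV 4.12 (cv2) and the standard library are available. Lean on these libraries where they do the work, as an engineer would, in place of code of your own. Each camera call takes 0.05 s, during which the arm holds its last target.

## Working session

There is one attempt and no reset: what is moved stays moved. The work goes in short steps, Python scripts to look and compute and a tool call to move; the robot and the scene stay as the last step left them, time stands still between calls to the robot, and variables do not carry over. Pictures are saved under pics/ and viewed, and the job is handed in when it is done.

Besides the shell and the picture viewer there is one more tool, called after "Emit:" as a command line: name --argument value ..., lists and objects as JSON in quotes. drive_tool: Moves the arm, as the interface text tells. Shifts and turns lie within -1 to 1; 1 stands for 0.04 m of shift or 120 degrees of turn. Its arguments: {"type":"object","properties":{"increments":{"type":"array"},"hand":{"type":"number"},"squeeze":{"type":"number"}},"required":["increments"]}

```bash
mkdir -p pics; cat > h.py <<'E'
import numpy as np, cv2, json, pickle
from cell import env
def cam(n,save):
    c=env.read_camera(n); pickle.dump(c,open(f'pics/{save}.pkl','wb')); cv2.imwrite(f'pics/{save}.png',c['frame'][:,:,::-1]); return c
def load(s): return pickle.load(open(f'pics/{s}.pkl','rb'))
def K(c): return np.array([[c['fx'],0,c['cx']],[0,c['fy'],c['cy']],[0,0,1.]])
def ray(c,uv):
    p=cv2.undistortPoints(np.array([[uv]],float),K(c),np.array(c['distortion'],float))[0,0]
    R=np.array(c['R']);t=np.array(c['t']); return -R.T@t, R.T@np.array([p[0],p[1],1.])
def onz(c,uv,z):
    o,d=ray(c,uv); return o+d*(z-o[2])/d[2]
def proj(c,X):
    R=np.array(c['R']); r,_=cv2.Rodrigues(R)
    return cv2.projectPoints(np.array(X,float).reshape(-1,3),r,np.array(c['t'],float),K(c),np.array(c['distortion'],float))[0][:,0]
E
python3 - <<'E'
from h import *
for n in ['scene','top','wrist']:
    c=cam(n,n+'0'); print(n,-np.array(c['R']).T@np.array(c['t']),c['fx'],c['distortion'])
o=env.get_obs(); print(o)
E
```

```text
scene [ 1.04656135 -0.66531919  0.64677293] 547.56401000284 [-0.06849157  0.          0.          0.          0.        ]
top [ 0.3581108  -0.01284345  0.91172572] 467.58580269466296 [0.04027304 0.         0.         0.         0.        ]
wrist [0.10296641 0.64581827 0.38448171] 401.1400049938724 [-0.03818178  0.          0.          0.          0.        ]
{'time_s': 0.15, 'qpos': array([-73.33228056,  18.4268829 ,  -4.01452344,  83.15869457,
         1.29712237,  78.54062249,  -3.26184627]), 'joint_velocities': array([-0.01354277, -0.11775543,  0.01387117, -0.23428915,  0.0148241 ,
        0.02250136, -0.16975011]), 'effort': array([-6.52693834e-04, -4.91800439e+01, -4.05040411e-01, -3.12871671e+01,
       -6.38770731e-02,  4.05948737e-02,  1.12589901e-04]), 'tool_pos': array([0.1775914 , 0.62483935, 0.2217414 ]), 'tool_rot': array([-174.71895932,   89.91878517, -100.5796685 ]), 'force': array([0.52765476, 0.04431229, 0.36896095]), 'wrist_torque': array([ 0.0491984 , -0.00959452, -0.02389039]), 'grip_width': 0.08705141338908579}
```

View pics/scene0.png

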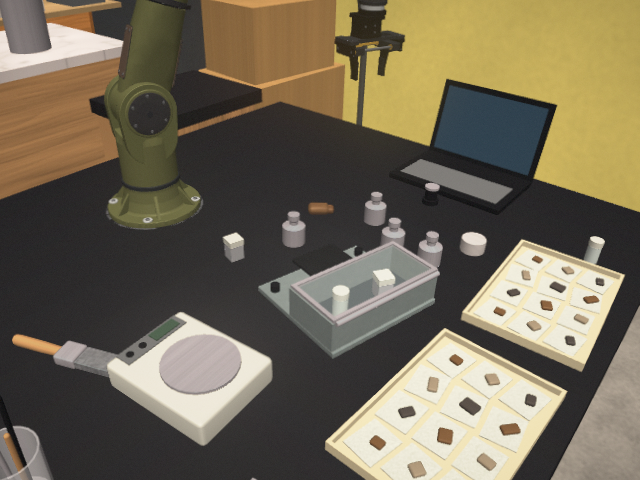

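View pics/top0.png

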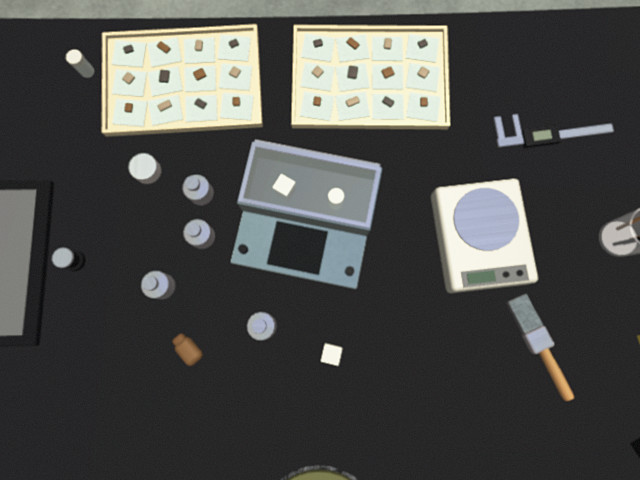

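View pics/wrist0.png

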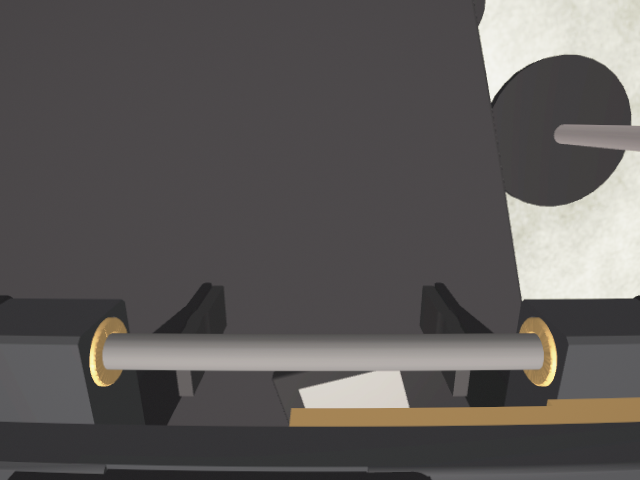

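The top view shows four knobbed weights, at about (197,187), (198,233), (157,284) and (262,325). The dispenser sits around (300,215), with the vial at (336,196) and the square box at (284,185). The pan is at (487,219). I'll measure these and zoom in.

```bash
python3 - <<'E'
from h import *
c=load('top0');f=c['frame'][:,:,::-1]
z=cv2.resize(f[130:350,40:400],None,fx=2.2,fy=2.2,interpolation=cv2.INTER_CUBIC); cv2.imwrite('pics/z0.png',z)
s=load('scene0')['frame'][:,:,::-1]
cv2.imwrite('pics/z1.png',cv2.resize(s[170:370,220:500],None,fx=2.8,fy=2.8,interpolation=cv2.INTER_CUBIC))
for uv in [(197,187),(198,233),(157,284),(262,325),(67,258)]: print(uv,onz(c,uv,.06))
E
```

```text
(197, 187) [0.62660294 0.22159157 0.06      ]
(198, 233) [0.53781251 0.21709925 0.06      ]
(157, 284) [0.44429929 0.2882709  0.06      ]
(262, 325) [0.36737523 0.09714829 0.06      ]
(67, 258) [0.49493785 0.4532325  0.06      ]
```

View pics/z0.png

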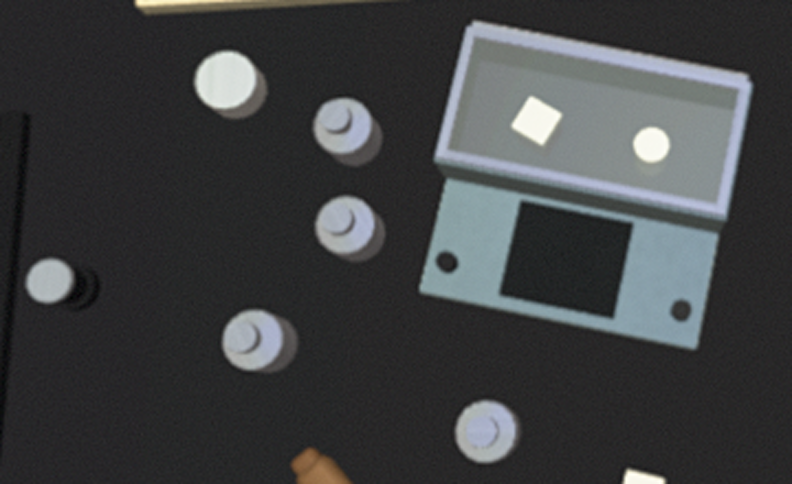

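View pics/z1.png

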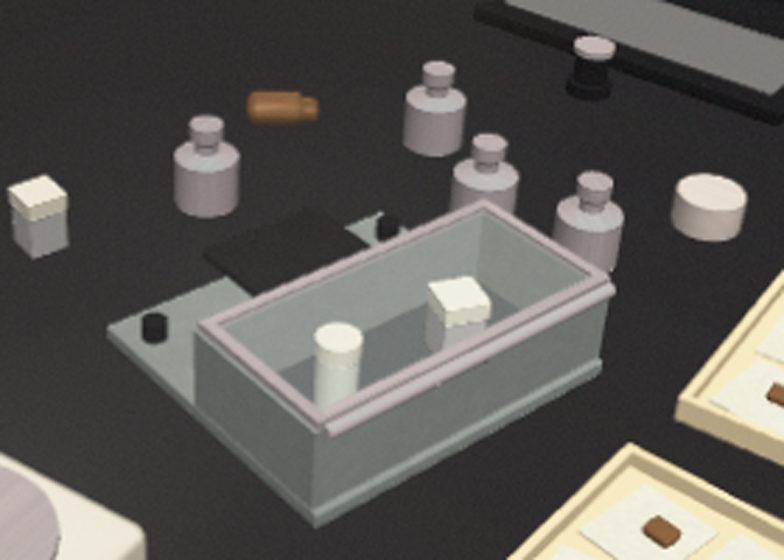

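```bash
python3 - <<'E'
from h import *
c=load('top0');s=load('scene0')
un=lambda p:(p[0]/2.2-.27+40,p[1]/2.2-.27+130)
us=lambda p:(p[0]/2.8-.32+220,p[1]/2.8-.32+170)
P=lambda p,z:onz(c,un(p),z).round(4)
print('weight knob',P((242,337),.07),onz(s,us((438,69)),.07))
print('body',P((252.5,340),.042), onz(s,us((435,98)),.042))
print('vial cap',P((651,145),.067), onz(s,us((339,339)),.067))
print('box',P((537,121),.060))
pc=[P(p,.05) for p in [(520,202),(633,223),(615,318),(500,296)]]; print('pad',pc,np.mean(pc,0))
bc=[P(p,.079) for p in [(474,21),(750,75),(725,217),(436,160)]]; print('bay outer',bc,np.mean(bc,0))
pl=[P(p,.03) for p in [(420,291),(697,348)]];print(pl)
# pan
f=c['frame'].astype(int); g=(f[:,:,2]-f[:,:,0]>15)&(f[:,:,2]>100)
m=np.zeros(g.shape,np.uint8); m[170:265,440:535]=g[170:265,440:535]
m=cv2.morphologyEx(m,cv2.MORPH_OPEN,np.ones((5,5)))
k=max(cv2.findContours(m,0,1)[0],key=cv2.contourArea); e=cv2.fitEllipse(k); print(e,onz(c,e[0],.068))
# white cap & knob blobs
h=f.min(2)>200
n,l,st,ce=cv2.connectedComponentsWithStats(h[150:230,250:370].astype(np.uint8))
for i in range(1,n):
  if st[i,4]>40: print(st[i],ce[i]+[250,150],onz(c,ce[i]+[250,150],.067))
E
```

```text
weight knob [0.4455 0.2978 0.07  ] [0.44589165 0.29216172 0.07      ]
body [0.4457 0.2992 0.042 ] [0.4446523  0.29356605 0.042     ]
vial cap [ 0.6035 -0.0398  0.067 ] [ 0.60434947 -0.04657674  0.067     ]
box [0.6285 0.0577 0.06  ]
pad [array([0.5596, 0.0732, 0.05  ]), array([ 0.5396, -0.0235,  0.05  ]), array([ 0.4582, -0.0069,  0.05  ]), array([0.4785, 0.09  , 0.05  ])] [0.508975 0.0332   0.05    ]
bay outer [array([0.7122, 0.1097, 0.079 ]), array([ 0.6598, -0.1245,  0.079 ]), array([ 0.5373, -0.0993,  0.079 ]), array([0.59  , 0.1405, 0.079 ])] [0.624825 0.0066   0.079   ]
[array([0.4868, 0.1616, 0.03  ]), array([ 0.4336, -0.0765,  0.03  ])]
((486.01519775390625, 218.6868438720703), (60.281375885009766, 64.38404083251953), 114.67842102050781) [ 0.55412235 -0.31513173  0.068     ]
[ 23  24  22  21 268] [283.36567164 184.23880597] [0.62728089 0.05793567 0.067     ]
[ 78  38  16  15 187] [335.70053476 195.15508021] [ 0.60439957 -0.03991645  0.067     ]
```

```bash
python3 - <<'E'
from h import *
c=load('top0');s=load('scene0')
un=lambda p:(p[0]/2.2-.27+40,p[1]/2.2-.27+130)
us=lambda p:(p[0]/2.8-.32+220,p[1]/2.8-.32+170)
def tri(a,b):
    A=[];B=[]
    os=[ray(c,a),ray(s,b)]
    for o,d in os:
        d=d/np.linalg.norm(d);M=np.eye(3)-np.outer(d,d);A.append(M);B.append(M@o)
    X=np.linalg.lstsq(np.vstack(A),np.hstack(B),rcond=None)[0]
    return X.round(4),[ (proj(k,X)[0]-q).round(1) for k,q in((c,a),(s,b))]
print(tri(un((242,337)),us((438,69))))
print(tri(un((651,145)),us((339,339))))
print(tri(un((486,431)),us((206,125))))
print(tri(un((447,262)),us((388,222))))
print(tri(un((681,310)),us((155,321))))
print(tri(un((520,202)),us((374,243))), tri(un((500,296)),us((304,208))))
for k,n in((c,'top'),(s,'scene')): print(n,proj(k,[[0,0,0],[0,0,.02],[.06,0,0.01]]))
f=c['frame'][400:480,270:370,::-1];cv2.imwrite('pics/z2.png',cv2.resize(f,None,fx=6,fy=6))
f=s['frame'][170:240,95:215,::-1];cv2.imwrite('pics/z3.png',cv2.resize(f,None,fx=6,fy=6))
E
```

```text
(array([0.4445, 0.2973, 0.068 ]), [array([0.6, 0.7]), array([ 0.7, -0.2])])
(array([ 0.6029, -0.0412,  0.0636]), [array([0.7, 0.8]), array([ 1.1, -0.2])])
(array([0.3657, 0.0979, 0.0686]), [array([0.3, 0.3]), array([ 0.4, -0. ])])
(array([0.512 , 0.1388, 0.0239]), [array([0.4, 0.5]), array([ 0.6, -0.1])])
(array([ 0.4662, -0.0653,  0.0233]), [array([0.6, 0.6]), array([ 0.9, -0.1])])
(array([0.5533, 0.0686, 0.0597]), [array([2. , 2.1]), array([ 2.7, -0.6])]) (array([0.4758, 0.0873, 0.046 ]), [array([1.7, 1.7]), array([ 2.2, -0.4])])
top [[319.48859665 537.67349121]
 [319.39243408 542.83905121]
 [318.93558588 501.93335213]]
scene [[155.9746286  204.35893219]
 [154.86972491 197.12458048]
 [170.66467406 208.66020734]]
```

View pics/z2.png

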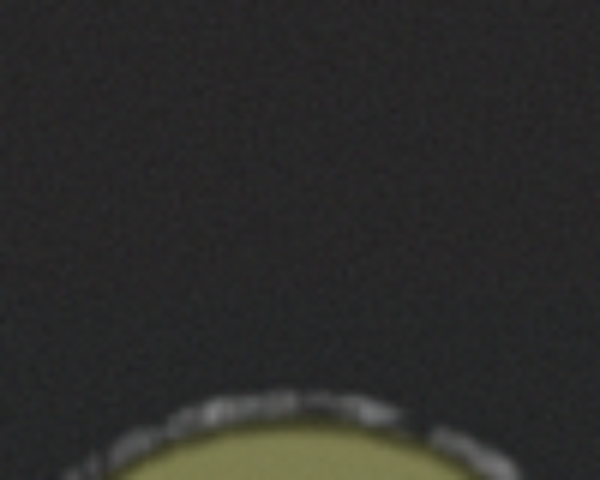

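View pics/z3.png

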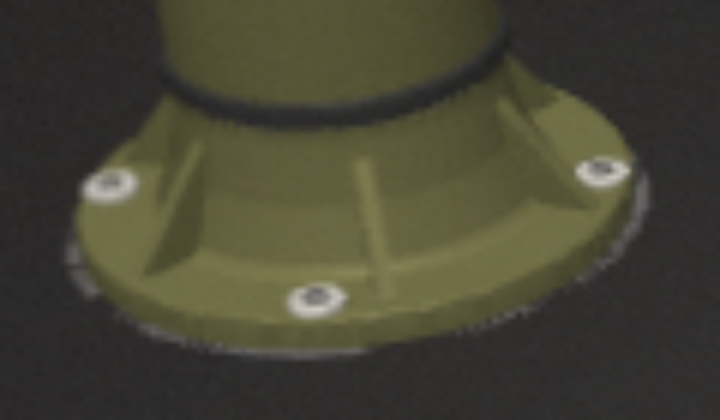

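```bash
cat >> h.py <<'E'
from scipy.spatial.transform import Rotation as Ro
def state():
    o=env.get_obs(); R=Ro.from_euler('xyz',o['tool_rot'],degrees=True).as_matrix(); return o,np.array(o['tool_pos']),R
def rdown(yaw): # tool x down, jaw(z) at heading yaw
    a=np.radians(yaw); x=np.array([0,0,-1.]);z=np.array([np.cos(a),np.sin(a),0]);return np.stack([x,np.cross(z,x),z],1)
def plan(ways,yaw,n):
    """ways list of pos, n rows each; prints rows in tool units"""
    o,p,R=state(); Rt=rdown(yaw)
    for w,k in zip(ways,n):
        w=np.array(w); rv=Ro.from_matrix(R.T@Rt).as_rotvec(degrees=True)
        d=(w-p)/k; q=min(k,max(1,int(np.ceil(np.abs(rv).max()/8))))
        out=[]
        for i in range(k):
            r=rv/q if i<q else np.zeros(3)
            out.append([ (R.T@d/.04).round(3).tolist(),(r/120).round(4).tolist()])
            R=R@Ro.from_rotvec(r,degrees=True).as_matrix()
        p=w; print(w,k); print(str(out).replace(' ',''))
E
python3 - <<'E'
from h import *
o,p,R=state(); print(R.round(3)); print(np.degrees(np.arctan2(R[1,2],R[0,2])))
c=load('top0'); print([onz(c,q,0.01).round(3) for q in [(52,181),(45,345)]])
plan([[.34,.35,.2],[.445,.296,.13]],77.4 if R[1,2]>0 else 257.4,[8,4])
E
```

```text
[[-0.    -0.962  0.273]
 [-0.001  0.273  0.962]
 [-1.    -0.    -0.001]]
74.13928554822716
[array([0.658, 0.522, 0.01 ]), array([0.339, 0.507, 0.01 ])]
[0.34 0.35 0.2 ] 8
[[[0.069,-0.723,-0.687],[-0.0272,-0.0007,0.0]],[[0.068,-0.683,-0.727],[0.0,0.0,0.0]],[[0.068,-0.683,-0.727],[0.0,0.0,0.0]],[[0.068,-0.683,-0.727],[0.0,0.0,0.0]],[[0.068,-0.683,-0.727],[0.0,0.0,0.0]],[[0.068,-0.683,-0.727],[0.0,0.0,0.0]],[[0.068,-0.683,-0.727],[0.0,0.0,0.0]],[[0.068,-0.683,-0.727],[0.0,0.0,0.0]]]
[0.445 0.296 0.13 ] 4
[[[0.438,-0.714,-0.186],[0.0,-0.0,-0.0]],[[0.438,-0.714,-0.186],[0.0,0.0,0.0]],[[0.438,-0.714,-0.186],[0.0,0.0,0.0]],[[0.438,-0.714,-0.186],[0.0,0.0,0.0]]]
```

Emit:
drive_tool --increments '[[[0.07, -0.4, -0.4], [-0.027, 0, 0]], [[0.07, -0.68, -0.7], [0, 0, 0]], [[0.07, -0.68, -0.73], [0, 0, 0]], [[0.07, -0.68, -0.73], [0, 0, 0]], [[0.07, -0.68, -0.73], [0, 0, 0]], [[0.07, -0.68, -0.73], [0, 0, 0]], [[0.07, -0.68, -0.73], [0, 0, 0]], [[0.07, -0.68, -0.73], [0, 0, 0]], [[0, -0.3, -0.3], [0, 0, 0]], [[0, 0, 0], [0, 0, 0]]]' --hand 1 --squeeze 45

```text
time_s: 1.15
tool_pos: [0.341, 0.3485, 0.2001]
tool_rot: [-134.6, 90.0, -57.6]
force: [0.2, -0.8, 0.1]
grip_width: 0.0874
```

```bash
python3 - <<'E'
from h import *
o,p,R=state(); print(o['time_s'],p,o['qpos'].round(1),np.degrees(np.arctan2(R[1,2],R[0,2])))
c=cam('wrist','wrist1'); print(proj(c,[[.445,.296,.07]]))
plan([[.445,.296,.12]],77.4,[5])
E
```

```text
1.15 [0.34099261 0.3485071  0.20012291] [-5.530e+01 -7.000e-01  6.500e+00  1.076e+02  1.000e-01  7.320e+01
  2.820e+01] 77.06478499048985
[[290.16424696 359.30098145]]
[0.445 0.296 0.12 ] 5
[[[0.401,-0.575,-0.15],[-0.0014,0.0003,-0.0001]],[[0.401,-0.574,-0.152],[0.0,0.0,0.0]],[[0.401,-0.574,-0.152],[0.0,0.0,0.0]],[[0.401,-0.574,-0.152],[0.0,0.0,0.0]],[[0.401,-0.574,-0.152],[0.0,0.0,0.0]]]
```

View pics/wrist1.png

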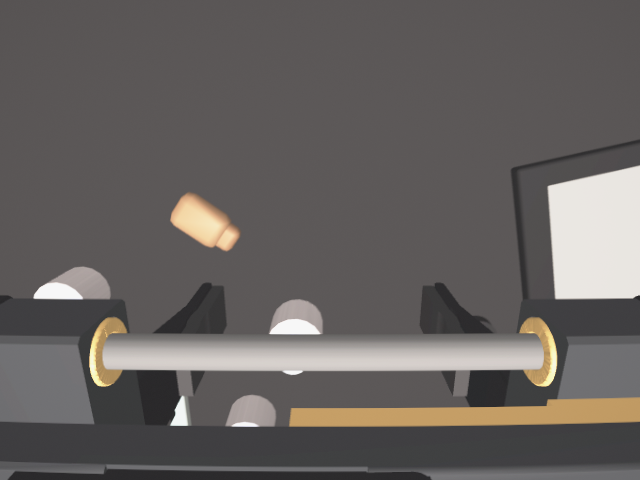

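The wrist view shows the weight between the fingers at about (293,360), where the projection put it (290,359). I'll go above it.

Emit:
drive_tool --increments '[[[0.4, -0.57, -0.15], [0, 0, 0]], [[0.4, -0.57, -0.15], [0, 0, 0]], [[0.4, -0.57, -0.15], [0, 0, 0]], [[0.4, -0.57, -0.15], [0, 0, 0]], [[0.4, -0.57, -0.15], [0, 0, 0]], [[0, 0, 0], [0, 0, 0]]]'

```text
time_s: 1.8
tool_pos: [0.4445, 0.2957, 0.1177]
tool_rot: [162.4, 89.8, -120.3]
force: [-1.4, -0.6, 0.0]
grip_width: 0.0871
```

```bash
python3 - <<'E'
from h import *
o,p,R=state(); print(o['time_s'],p)
cam('wrist','wrist2');c=cam('scene','scene2'); cv2.imwrite('pics/z4.png',cv2.resize(c['frame'][90:290,260:540,::-1],None,fx=2.8,fy=2.8,interpolation=cv2.INTER_CUBIC))
c=cam('top','top2'); cv2.imwrite('pics/z5.png',cv2.resize(c['frame'][220:340,80:240,::-1],None,fx=5,fy=5,interpolation=cv2.INTER_CUBIC))
plan([[.445,.296,.047]],77.4,[4])
E
```

```text
1.8 [0.44447673 0.29571644 0.11767982]
[0.445 0.296 0.047] 4
[[[0.458,-0.018,-0.016],[0.001,0.0002,-0.0004]],[[0.458,-0.018,-0.016],[0.0,0.0,0.0]],[[0.458,-0.018,-0.016],[0.0,0.0,0.0]],[[0.458,-0.018,-0.016],[0.0,0.0,0.0]]]
```

View pics/z4.png

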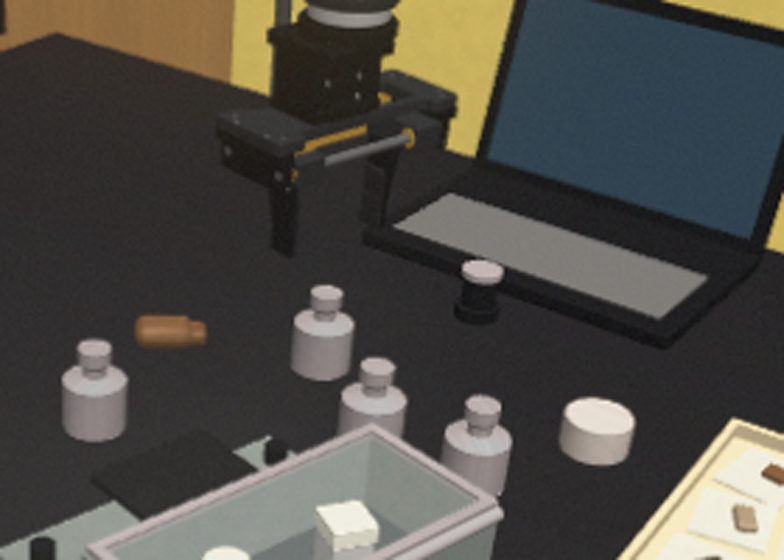

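View pics/wrist2.png

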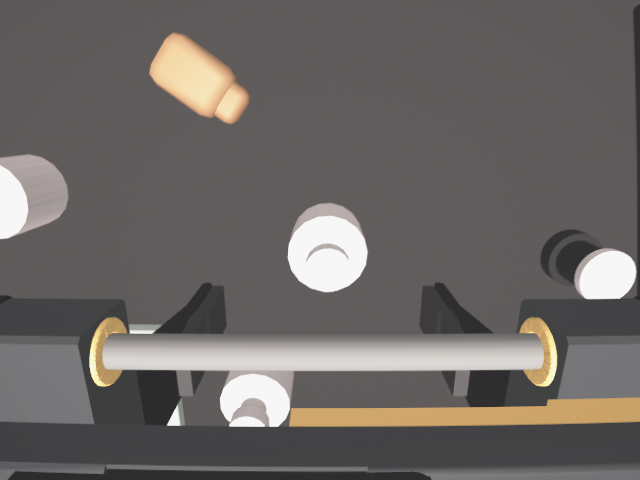

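```bash
python3 - <<'E'
from h import *
c=load('wrist2'); print(onz(c,(328,268),.07),onz(c,(328,252),.042),proj(c,[[.4445,.2957,.1177],[.445,.296,.07],[.445,.296,.042]]))
E
```

```text
[0.44568399 0.2977591  0.07      ] [0.445466   0.29805671 0.042     ] [[323.83107262 303.84436897]
 [324.66042197 267.52627888]
 [324.62854548 251.99480088]]
```

The wrist camera puts the weight at (0.4455, 0.298), which agrees with the top view. I'll descend and grip the knob.

Emit:
drive_tool --increments '[[[0.45, -0.01, 0.05], [0, 0, 0]], [[0.45, -0.01, 0], [0, 0, 0]], [[0.45, 0, 0], [0, 0, 0]], [[0.3, 0, 0], [0, 0, 0]], [[0.12, 0, 0], [0, 0, 0]], [[0, 0, 0], [0, 0, 0]]]'

```text
time_s: 2.55
tool_pos: [0.4445, 0.2995, 0.0493]
tool_rot: [104.6, 90.0, -177.9]
force: [-0.3, 0.5, 0.4]
grip_width: 0.0875
```

Emit:
drive_tool --increments '[[[0, 0, 0], [0, 0, 0]], [[0, 0, 0], [0, 0, 0]], [[0, 0, 0], [0, 0, 0]], [[0, 0, 0], [0, 0, 0]], [[0, 0, 0], [0, 0, 0]], [[0, 0, 0], [0, 0, 0]], [[0, 0, 0], [0, 0, 0]], [[0, 0, 0], [0, 0, 0]], [[0, 0, 0], [0, 0, 0]]]' --hand -1 --squeeze 45

```text
time_s: 3.45
tool_pos: [0.445, 0.2982, 0.0493]
tool_rot: [168.2, 89.9, -114.5]
force: [-0.6, -1.4, 0.3]
grip_width: 0.0243
```

Emit:
drive_tool --increments '[[[-0.2, 0, 0], [0, 0, 0]], [[-0.4, 0, 0], [0, 0, 0]], [[-0.5, 0, 0], [0, 0, 0]], [[-0.5, 0, 0], [0, 0, 0]], [[-0.5, 0, 0], [0, 0, 0]], [[-0.4, 0, 0], [0, 0, 0]], [[0, 0, 0], [0, 0, 0]]]'

```text
time_s: 4.15
tool_pos: [0.4458, 0.2995, 0.1509]
tool_rot: [-32.7, 89.8, 44.7]
force: [1.0, 0.0, -7.2]
grip_width: 0.0246
```

```bash
python3 - <<'E'
from h import *
o,p,R=state(); print(o['time_s'],p,o['force'],o['grip_width'])
c=cam('scene','scene3'); cv2.imwrite('pics/z6.png',cv2.resize(c['frame'][90:290,260:540,::-1],None,fx=2.8,fy=2.8,interpolation=cv2.INTER_CUBIC))
plan([[.509,.033,.15]],77.4,[9])
E
```

```text
4.15 [0.44576149 0.29954694 0.15094312] [ 9.51333003e-01  2.27426990e-03 -7.17688450e+00] 0.024644840284018813
[0.509 0.033 0.15 ] 9
[[[-0.002,-0.335,-0.682],[-0.0001,0.0003,0.0002]],[[-0.002,-0.334,-0.682],[0.0,0.0,0.0]],[[-0.002,-0.334,-0.682],[0.0,0.0,0.0]],[[-0.002,-0.334,-0.682],[0.0,0.0,0.0]],[[-0.002,-0.334,-0.682],[0.0,0.0,0.0]],[[-0.002,-0.334,-0.682],[0.0,0.0,0.0]],[[-0.002,-0.334,-0.682],[0.0,0.0,0.0]],[[-0.002,-0.334,-0.682],[0.0,0.0,0.0]],[[-0.002,-0.334,-0.682],[0.0,0.0,0.0]]]
```

View pics/z6.png

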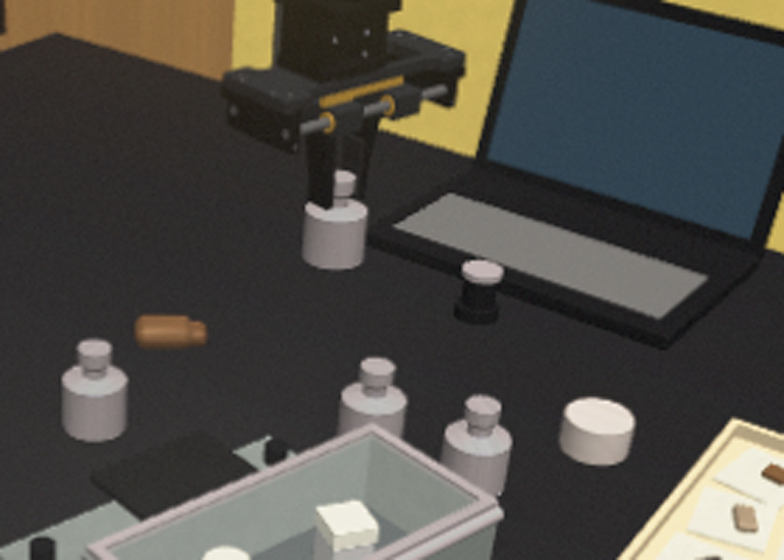

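The weight is held, with −7.2 N at the wrist, and it hangs upright. I'll move it over the pad.

Emit:
drive_tool --increments '[[[0, -0.12, -0.25], [0, 0, 0]], [[0, -0.24, -0.5], [0, 0, 0]], [[0, -0.38, -0.77], [0, 0, 0]], [[0, -0.44, -0.9], [0, 0, 0]], [[0, -0.44, -0.9], [0, 0, 0]], [[0, -0.44, -0.9], [0, 0, 0]], [[0, -0.38, -0.77], [0, 0, 0]], [[0, -0.3, -0.6], [0, 0, 0]], [[0, -0.18, -0.37], [0, 0, 0]], [[0, -0.08, -0.18], [0, 0, 0]]]'

```text
time_s: 5.2
tool_pos: [0.5075, 0.0295, 0.1479]
tool_rot: [135.9, 89.8, -147.0]
force: [-0.3, 0.4, -6.8]
grip_width: 0.0246
```

Emit:
drive_tool --increments '[[[0, 0, 0], [0, 0, 0]], [[0, 0, 0], [0, 0, 0]]]'

```text
time_s: 5.4
tool_pos: [0.5078, 0.034, 0.1487]
tool_rot: [80.6, 89.9, 158.0]
force: [0.4, 0.5, -8.7]
grip_width: 0.0244
```

```bash
python3 - <<'E'
from h import *
o,p,R=state(); print(o['time_s'],p,o['force'],o['grip_width'])
c=cam('scene','scene4'); cv2.imwrite('pics/z7.png',cv2.resize(c['frame'][130:370,200:500,::-1],None,fx=2.5,fy=2.5,interpolation=cv2.INTER_CUBIC))
c=cam('wrist','wrist4')
plan([[.509,.033,.1]],77.4,[5])
E
```

```text
5.4 [0.5077751  0.03402091 0.14867439] [ 0.37388374  0.49481778 -8.74108917] 0.024398682569450863
[0.509 0.033 0.1  ] 5
[[[0.245,-0.006,-0.007],[0.0009,0.0002,-0.0004]],[[0.245,-0.006,-0.006],[0.0,0.0,0.0]],[[0.245,-0.006,-0.006],[0.0,0.0,0.0]],[[0.245,-0.006,-0.006],[0.0,0.0,0.0]],[[0.245,-0.006,-0.006],[0.0,0.0,0.0]]]
```

View pics/z7.png

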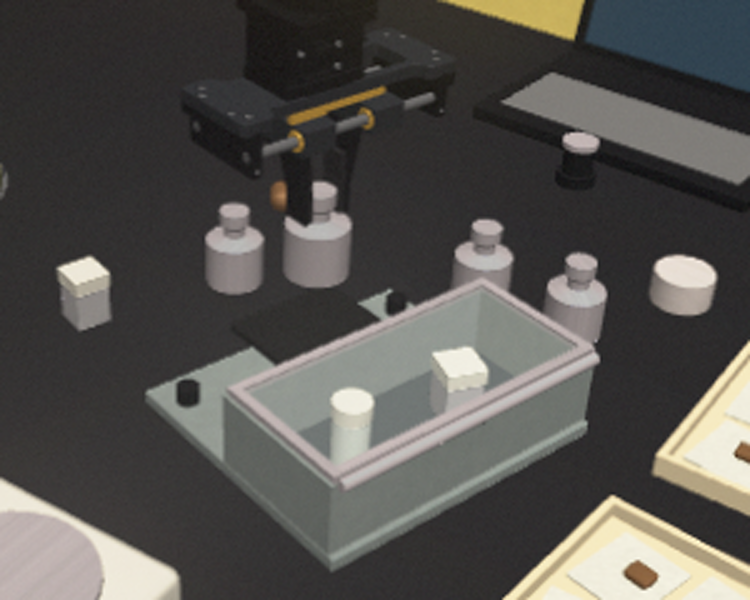

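View pics/wrist4.png

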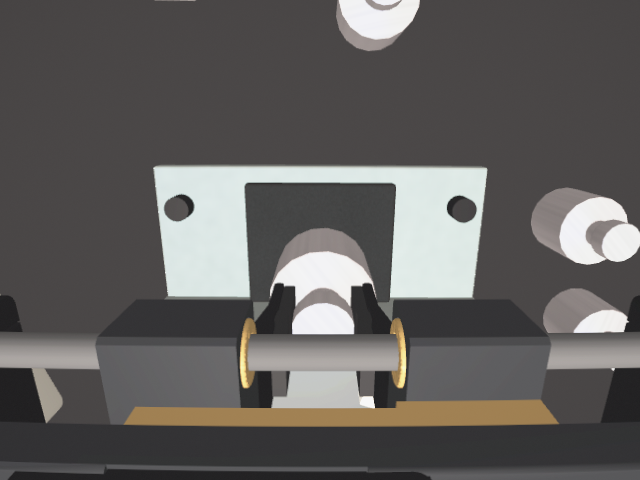

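```bash
python3 - <<'E'
from h import *
c=load('wrist4'); a,b=onz(c,(247.5,183),.05),onz(c,(394,183),.05); print(a,b)
y=(a-b)/np.linalg.norm(a-b); 
if y[1]<0: y=-y
x=np.array([y[1],-y[0],0]); print('yaw',np.degrees(np.arctan2(x[1],x[0])),np.linalg.norm(a-b),'ctr',(a+b)/2+x*.0425)
E
```

```text
[ 0.45867374 -0.00548559  0.05      ] [0.47946597 0.08806962 0.05      ]
yaw -12.530078074448788 0.09583785645368115 ctr [0.5105576  0.03207155 0.05      ]
```

Emit:
drive_tool --increments '[[[0.2, -0.05, -0.04], [0, 0, 0]], [[0.3, 0, 0], [0, 0, 0]], [[0.3, 0, 0], [0, 0, 0]], [[0.2, 0, 0], [0, 0, 0]], [[0.15, 0, 0], [0, 0, 0]], [[0.1, 0, 0], [0, 0, 0]], [[0.1, 0, 0], [0, 0, 0]], [[0.05, 0, 0], [0, 0, 0]], [[0.05, 0, 0], [0, 0, 0]], [[0, 0, 0], [0, 0, 0]]]'

```text
time_s: 6.5
tool_pos: [0.5101, 0.0309, 0.0913]
tool_rot: [-56.8, 90.0, 20.6]
force: [-0.6, -0.3, -4.6]
grip_width: 0.0244
```

Emit:
drive_tool --increments '[[[0.05, 0, 0], [0, 0, 0]], [[0.05, 0, 0], [0, 0, 0]], [[0.05, 0, 0], [0, 0, 0]], [[0, 0, 0], [0, 0, 0]]]'

```text
time_s: 6.9
tool_pos: [0.5103, 0.0309, 0.0854]
tool_rot: [-62.6, 90.0, 14.7]
force: [-1.4, -0.5, -3.0]
grip_width: 0.0241
```

Emit:
drive_tool --increments '[[[0.03, 0, 0], [0, 0, 0]], [[0, 0, 0], [0, 0, 0]], [[0, 0, 0], [0, 0, 0]]]'

```text
time_s: 7.2
tool_pos: [0.5106, 0.0309, 0.0853]
tool_rot: [-50.0, 90.0, 27.4]
force: [-4.9, -2.1, 4.4]
grip_width: 0.0241
```

```bash
python3 - <<'E'
from h import *
o,p,R=state(); print(o['time_s'],p,o['force'],o['grip_width'])
c=cam('scene','scene5'); cv2.imwrite('pics/z8.png',cv2.resize(c['frame'][130:370,200:500,::-1],None,fx=2.5,fy=2.5,interpolation=cv2.INTER_CUBIC))
E
```

```text
7.2 [0.51058429 0.03088    0.08530297] [-4.86961051 -2.05300496  4.36113565] 0.024068911766052963
```

View pics/z8.png

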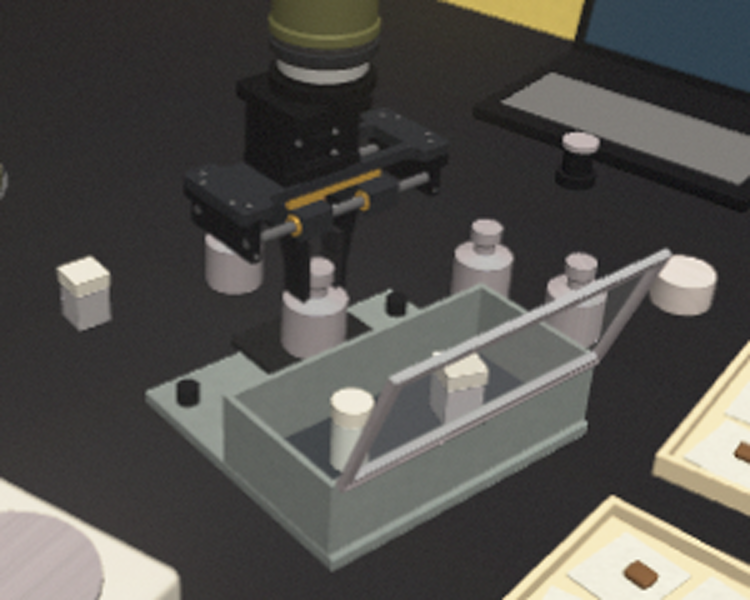

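The flap is open and the weight sits on the stop. I'll release it and rise.

Emit:
drive_tool --increments '[[[0, 0, 0], [0, 0, 0]], [[0, 0, 0], [0, 0, 0]], [[0, 0, 0], [0, 0, 0]], [[0, 0, 0], [0, 0, 0]], [[0, 0, 0], [0, 0, 0]], [[0, 0, 0], [0, 0, 0]], [[0, 0, 0], [0, 0, 0]], [[0, 0, 0], [0, 0, 0]]]' --hand 1

```text
time_s: 8.05
tool_pos: [0.5102, 0.031, 0.0841]
tool_rot: [-45.5, 90.0, 31.8]
force: [-0.3, 0.6, 0.7]
grip_width: 0.0803
```

Emit:
drive_tool --increments '[[[-0.2, 0, 0], [0, 0, 0]], [[-0.4, 0, 0], [0, 0, 0]], [[-0.6, 0, 0], [0, 0, 0]], [[-0.6, 0, 0], [0, 0, 0]], [[-0.5, 0, 0], [0, 0, 0]], [[-0.2, 0, 0], [0, 0, 0]], [[0, 0, 0], [0, 0, 0]]]'

```text
time_s: 8.75
tool_pos: [0.511, 0.0311, 0.1855]
tool_rot: [-58.8, 89.8, 18.5]
force: [0.7, 0.0, -0.4]
grip_width: 0.0869
```

```bash
python3 - <<'E'
from h import *
o,p,R=state(); print(o['time_s'],p,o['force'],o['grip_width'],o['qpos'].round(1))
c=cam('scene','scene6'); cv2.imwrite('pics/z9.png',cv2.resize(c['frame'][130:370,200:500,::-1],None,fx=2.5,fy=2.5,interpolation=cv2.INTER_CUBIC))
c=cam('wrist','wrist6'); print(proj(c,[.604,-.04,.067]))
E
```

```text
8.75 [0.51097551 0.03108393 0.18549737] [ 0.69260859  0.02542796 -0.36678012] 0.08691926080554115 [-32.    2.3  26.4 106.4  -1.1  71.3  72.1]
[[262.56536384 361.73532407]]
```

View pics/z9.png

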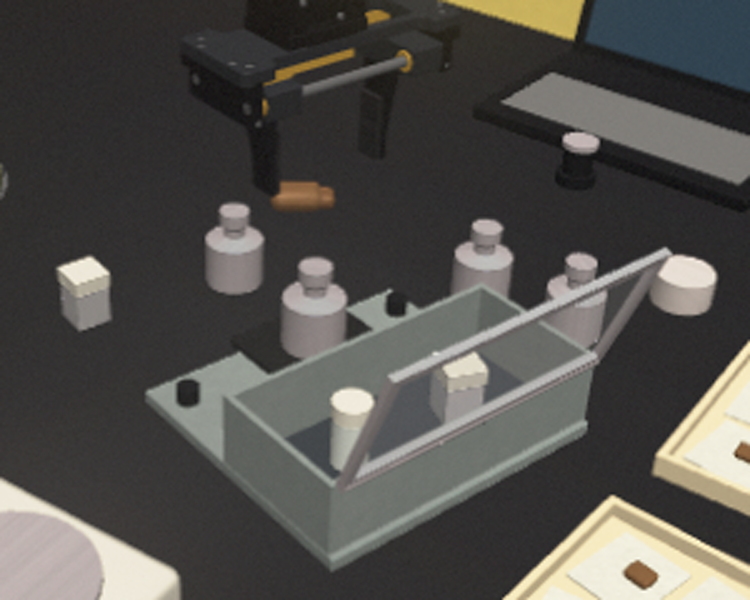

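View pics/wrist6.png

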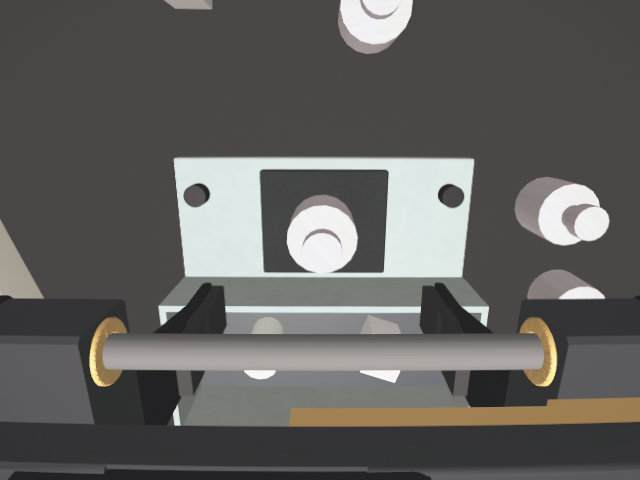

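```bash
python3 - <<'E'
from h import *
plan([[.603,-.040,.15]],77.4,[6])
E
```

```text
[ 0.603 -0.04   0.15 ] 6
[[[0.139,-0.444,-0.204],[-0.0002,-0.0001,-0.0004]],[[0.139,-0.444,-0.204],[0.0,0.0,0.0]],[[0.139,-0.444,-0.204],[0.0,0.0,0.0]],[[0.139,-0.444,-0.204],[0.0,0.0,0.0]],[[0.139,-0.444,-0.204],[0.0,0.0,0.0]],[[0.139,-0.444,-0.204],[0.0,0.0,0.0]]]
```

Emit:
drive_tool --increments '[[[0, -0.44, -0.2], [0, 0, 0]], [[0, -0.44, -0.2], [0, 0, 0]], [[0.1, -0.44, -0.2], [0, 0, 0]], [[0.2, -0.44, -0.2], [0, 0, 0]], [[0.25, -0.44, -0.21], [0, 0, 0]], [[0.28, -0.44, -0.21], [0, 0, 0]], [[0, 0, 0], [0, 0, 0]], [[0, 0, 0], [0, 0, 0]]]' --hand 0.5

```text
time_s: 9.65
tool_pos: [0.6014, -0.0398, 0.1495]
tool_rot: [108.6, 89.8, -174.1]
force: [-0.6, -0.3, 0.3]
grip_width: 0.0653
```

```bash
python3 - <<'E'
from h import *
o,p,R=state(); print(o['time_s'],p,o['force'],o['grip_width'],o['qpos'].round(1))
c=cam('scene','scene7'); cv2.imwrite('pics/z10.png',cv2.resize(c['frame'][130:370,200:500,::-1],None,fx=2.5,fy=2.5,interpolation=cv2.INTER_CUBIC))
c=cam('wrist','wrist7'); print(proj(c,[[.604,-.04,.067],[.604,-.04,.012],p]))
E
```

```text
9.65 [ 0.60139    -0.03977036  0.14945504] [-0.55646366 -0.28512351  0.27391518] 0.06532915432385811 [-24.   16.6  30.2  96.4  -8.8  69.5  85.6]
[[323.03247469 251.43287282]
 [323.00226166 229.62941481]
 [322.33660708 302.74632943]]
```

View pics/z10.png

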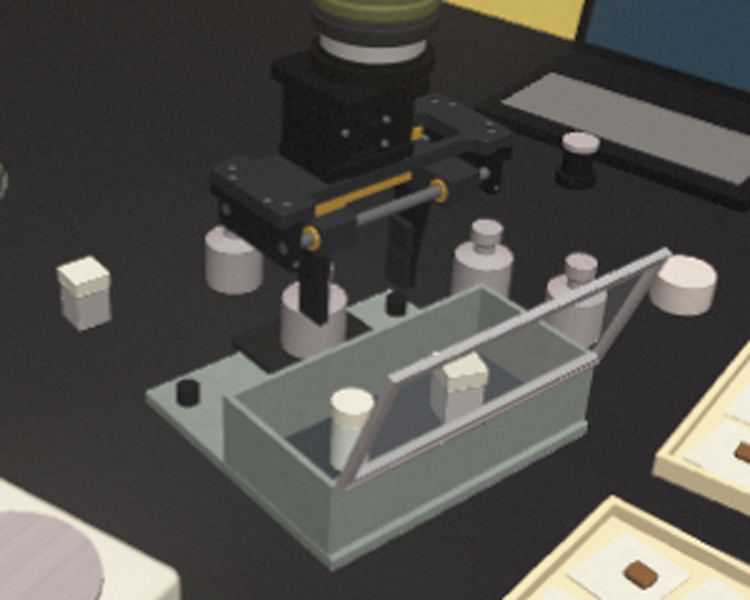

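View pics/wrist7.png

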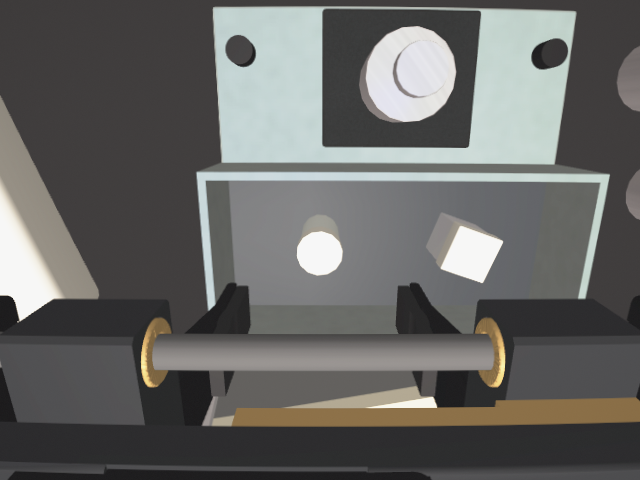

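```bash
python3 - <<'E'
from h import *
c=load('wrist7'); f=c['frame'];m=(f[225:285,290:350].min(2)>225).astype(np.uint8)
n,l,st,ce=cv2.connectedComponentsWithStats(m); i=1+st[1:,4].argmax(); uv=ce[i]+[290,225]; print(uv,st[i]); v=onz(c,uv,.067); print(v)
plan([[v[0],v[1],.026]],77.4,[6])
E
```

```text
[319.05924951 252.86175115] [   7    7   45   43 1519]
[ 0.6043857  -0.04271543  0.067     ]
[ 0.6043857  -0.04271543  0.026     ] 6
[[[0.52,-0.014,-0.014],[0.0002,0.0002,-0.0005]],[[0.52,-0.014,-0.014],[0.0,0.0,0.0]],[[0.52,-0.014,-0.014],[0.0,0.0,0.0]],[[0.52,-0.014,-0.014],[0.0,0.0,0.0]],[[0.52,-0.014,-0.014],[0.0,0.0,0.0]],[[0.52,-0.014,-0.014],[0.0,0.0,0.0]]]
```

Emit:
drive_tool --increments '[[[0.3, -0.08, -0.08], [0, 0, 0]], [[0.5, 0, 0], [0, 0, 0]], [[0.6, 0, 0], [0, 0, 0]], [[0.6, 0, 0], [0, 0, 0]], [[0.5, 0, 0], [0, 0, 0]], [[0.4, 0, 0], [0, 0, 0]], [[0.2, 0, 0], [0, 0, 0]], [[0.08, 0, 0], [0, 0, 0]], [[0, 0, 0], [0, 0, 0]]]'

```text
time_s: 10.65
tool_pos: [0.6052, -0.0435, 0.0239]
tool_rot: [-72.8, 90.0, 4.6]
force: [0.0, -0.2, -0.1]
grip_width: 0.0651
```

Emit:
drive_tool --increments '[[[0, 0, 0], [0, 0, 0]], [[0, 0, 0], [0, 0, 0]], [[0, 0, 0], [0, 0, 0]], [[0, 0, 0], [0, 0, 0]], [[0, 0, 0], [0, 0, 0]], [[0, 0, 0], [0, 0, 0]], [[0, 0, 0], [0, 0, 0]], [[0, 0, 0], [0, 0, 0]]]' --hand -1 --squeeze 10

```text
time_s: 11.45
tool_pos: [0.605, -0.0434, 0.0239]
tool_rot: [-34.5, 90.0, 42.9]
force: [-1.0, -0.6, 0.5]
grip_width: 0.0289
```

```bash
python3 - <<'E'
from h import *
o,p,R=state(); print(o['time_s'],p,o['force'],o['grip_width'],o['qpos'].round(1))
c=cam('scene','scene8'); cv2.imwrite('pics/z11.png',cv2.resize(c['frame'][130:370,200:500,::-1],None,fx=2.5,fy=2.5,interpolation=cv2.INTER_CUBIC))
E
```

```text
11.45 [ 0.60504757 -0.04339971  0.02385949] [-0.97935184 -0.57506662  0.51133752] 0.02894470948632623 [-21.5  24.8  28.1 102.2 -13.7  56.4  89.5]
```

View pics/z11.png

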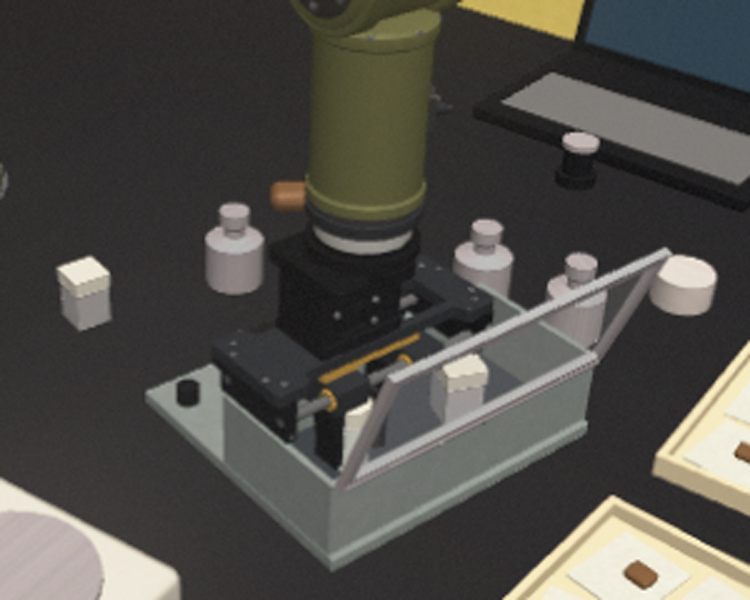

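The vial is gripped (28.9 mm opening). I'll lift it.

Emit:
drive_tool --increments '[[[-0.15, 0, 0], [0, 0, 0]], [[-0.3, 0, 0], [0, 0, 0]], [[-0.5, 0, 0], [0, 0, 0]], [[-0.6, 0, 0], [0, 0, 0]], [[-0.6, 0, 0], [0, 0, 0]], [[-0.6, 0, 0], [0, 0, 0]], [[-0.5, 0, 0], [0, 0, 0]], [[-0.3, 0, 0], [0, 0, 0]], [[0, 0, 0], [0, 0, 0]]]'

```text
time_s: 12.4
tool_pos: [0.6062, -0.0437, 0.1682]
tool_rot: [-71.0, 89.8, 6.4]
force: [-0.2, -0.8, 0.3]
grip_width: 0.0293
```

```bash
python3 - <<'E'
from h import *
o,p,R=state(); print(o['time_s'],p,o['force'],o['grip_width'],o['qpos'].round(1))
c=cam('scene','scene9'); cv2.imwrite('pics/z12.png',cv2.resize(c['frame'][80:400,100:500,::-1],None,fx=1.9,fy=1.9,interpolation=cv2.INTER_CUBIC))
# pan from scene
f=c['frame'].astype(int)
plan([[.554,-.315,.16]],77.4,[9])
E
```

```text
12.4 [ 0.60622122 -0.04372589  0.16822341] [-0.21480517 -0.78775308  0.29065035] 0.029328113827263278 [-23.9  16.1  30.6  94.9  -8.6  71.2  85.8]
[ 0.554 -0.315  0.16 ] 9
[[[0.018,-0.026,-0.767],[-0.0002,0.0003,0.0007]],[[0.018,-0.025,-0.767],[0.0,0.0,0.0]],[[0.018,-0.025,-0.767],[0.0,0.0,0.0]],[[0.018,-0.025,-0.767],[0.0,0.0,0.0]],[[0.018,-0.025,-0.767],[0.0,0.0,0.0]],[[0.018,-0.025,-0.767],[0.0,0.0,0.0]],[[0.018,-0.025,-0.767],[0.0,0.0,0.0]],[[0.018,-0.025,-0.767],[0.0,0.0,0.0]],[[0.018,-0.025,-0.767],[0.0,0.0,0.0]]]
```

View pics/z12.png

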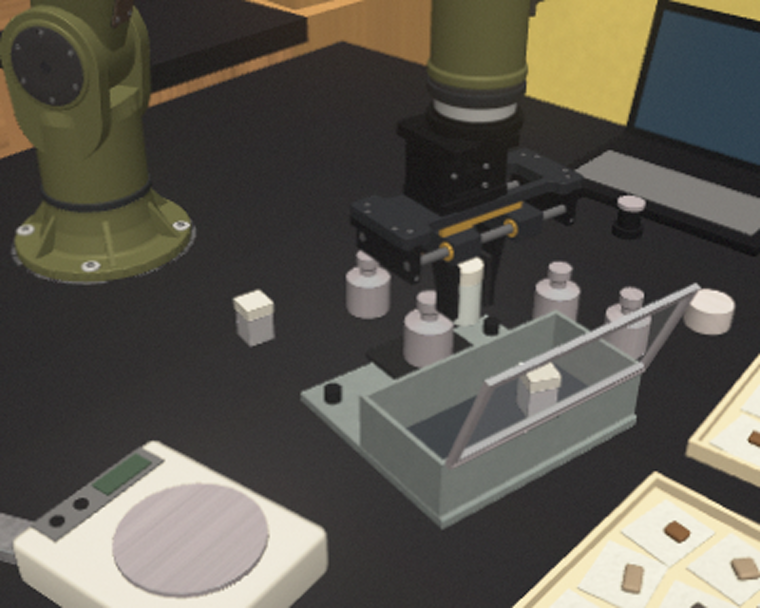

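Emit:
drive_tool --increments '[[[0, 0, -0.25], [0, 0, 0]], [[0, -0.02, -0.5], [0, 0, 0]], [[0, -0.03, -0.8], [0, 0, 0]], [[0, -0.03, -0.95], [0, 0, 0]], [[0, -0.03, -0.95], [0, 0, 0]], [[0, -0.03, -0.95], [0, 0, 0]], [[0, -0.03, -0.9], [0, 0, 0]], [[0, -0.03, -0.8], [0, 0, 0]], [[0, -0.02, -0.5], [0, 0, 0]], [[0, 0, -0.3], [0, 0, 0]]]'

```text
time_s: 13.45
tool_pos: [0.5509, -0.3177, 0.1644]
tool_rot: [112.5, 89.8, -170.3]
force: [-0.5, -0.6, -1.0]
grip_width: 0.0295
```

Emit:
drive_tool --increments '[[[0, 0, 0], [0, 0, 0]], [[0, 0, 0], [0, 0, 0]]]'

```text
time_s: 13.65
tool_pos: [0.5533, -0.3136, 0.165]
tool_rot: [45.0, 89.9, 122.4]
force: [0.7, 0.3, -0.8]
grip_width: 0.0294
```

```bash
python3 - <<'E'
from h import *
o,p,R=state(); print(o['time_s'],p,o['force'],o['grip_width'],o['qpos'].round(1))
c=cam('scene','scene10'); cv2.imwrite('pics/z13.png',cv2.resize(c['frame'][160:480,60:460,::-1],None,fx=1.9,fy=1.9,interpolation=cv2.INTER_CUBIC))
c=cam('wrist','wrist10'); 
a=np.linspace(0,2*np.pi,12,endpoint=False); print(proj(c,np.stack([.554+.06*np.cos(a),-.315+.06*np.sin(a),a*0+.068],1)).round(0).tolist())
E
```

```text
13.65 [ 0.55331175 -0.31363712  0.16500309] [ 0.65527018  0.338357   -0.75070017] 0.029419416926412055 [ -2.2  21.2  37.3  90.8 -13.3  72.6 114.7]
[[339.0, 320.0], [378.0, 302.0], [403.0, 267.0], [408.0, 224.0], [388.0, 183.0], [349.0, 156.0], [300.0, 154.0], [258.0, 177.0], [234.0, 216.0], [235.0, 261.0], [258.0, 297.0], [295.0, 319.0]]
```

View pics/z13.png

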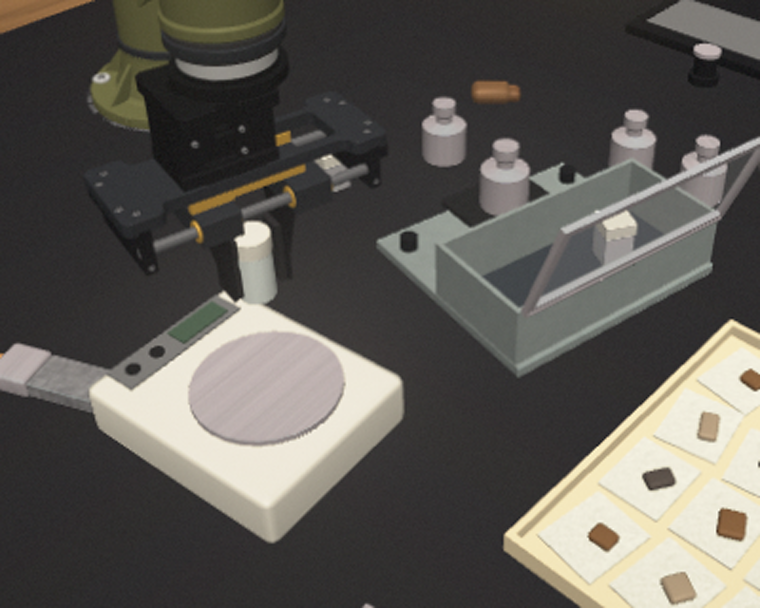

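View pics/wrist10.png

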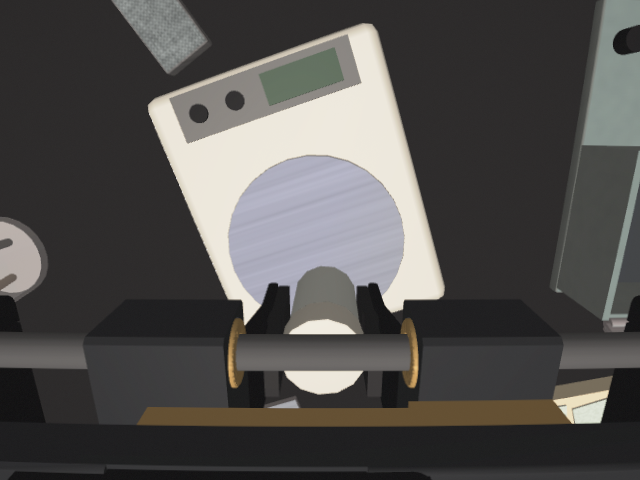

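```bash
python3 - <<'E'
from h import *
o,p,R=state(); print(p)
s=load('scene10'); q=proj(s,[[p[0],p[1],.165-.012+h] for h in(0,.055)]); print((q-[60,160])*1.9)
w=load('wrist10'); print(proj(w,[[p[0],p[1],.165-.012+h] for h in(0,.055)]))
cv2.imwrite('pics/z14.png',cv2.resize(s['frame'][260:330,150:240,::-1],None,fx=8,fy=8,interpolation=cv2.INTER_CUBIC))
plan([[.554,-.317,.081]],77.4,[5])
E
```

```text
[ 0.55399169 -0.31273793  0.1653372 ]
[[262.5363374  293.30470597]
 [254.853344   232.94445249]]
[[324.28099273 292.94175595]
 [325.0656411  358.2390305 ]]
[ 0.554 -0.317  0.081] 5
[[[0.422,-0.005,-0.021],[0.0011,0.0006,-0.0002]],[[0.422,-0.005,-0.021],[0.0,0.0,0.0]],[[0.422,-0.005,-0.021],[0.0,0.0,0.0]],[[0.422,-0.005,-0.021],[0.0,0.0,0.0]],[[0.422,-0.005,-0.021],[0.0,0.0,0.0]]]
```

View pics/z14.png

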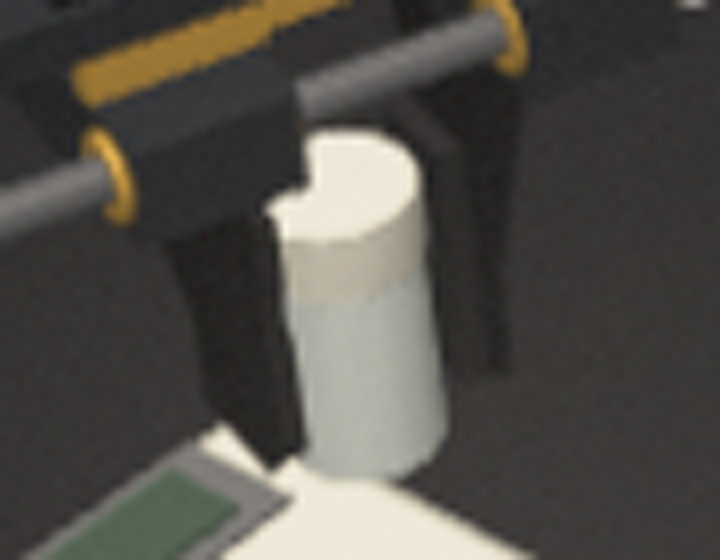

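The vial hangs upright, matching the projected vertical. I'll lower it onto the pan.

Emit:
drive_tool --increments '[[[0.25, 0, -0.05], [0, 0, 0]], [[0.45, 0, -0.04], [0, 0, 0]], [[0.45, 0, 0], [0, 0, 0]], [[0.4, 0, 0], [0, 0, 0]], [[0.25, 0, 0], [0, 0, 0]], [[0.12, 0, 0], [0, 0, 0]], [[0.05, 0, 0], [0, 0, 0]], [[0, 0, 0], [0, 0, 0]]]'

```text
time_s: 14.55
tool_pos: [0.5527, -0.3184, 0.0872]
tool_rot: [-100.3, 90.0, -22.9]
force: [0.3, 0.9, -0.4]
grip_width: 0.0295
```

Emit:
drive_tool --increments '[[[0.04, 0, 0], [0, 0, 0]], [[0, 0, 0], [0, 0, 0]]]'

```text
time_s: 14.75
tool_pos: [0.5528, -0.3184, 0.0858]
tool_rot: [-87.2, 89.9, -9.8]
force: [-0.3, 0.6, -0.2]
grip_width: 0.0294
```

```bash
python3 - <<'E'
from h import *
o,p,R=state(); print(o['time_s'],p,o['force'],o['grip_width'])
c=cam('scene','scene11'); cv2.imwrite('pics/z15.png',cv2.resize(c['frame'][260:400,100:280,::-1],None,fx=4,fy=4,interpolation=cv2.INTER_CUBIC))
E
```

```text
14.75 [ 0.55276405 -0.31842009  0.08580854] [-0.34737979  0.62479364 -0.18951581] 0.029411657985984167
```

View pics/z15.png

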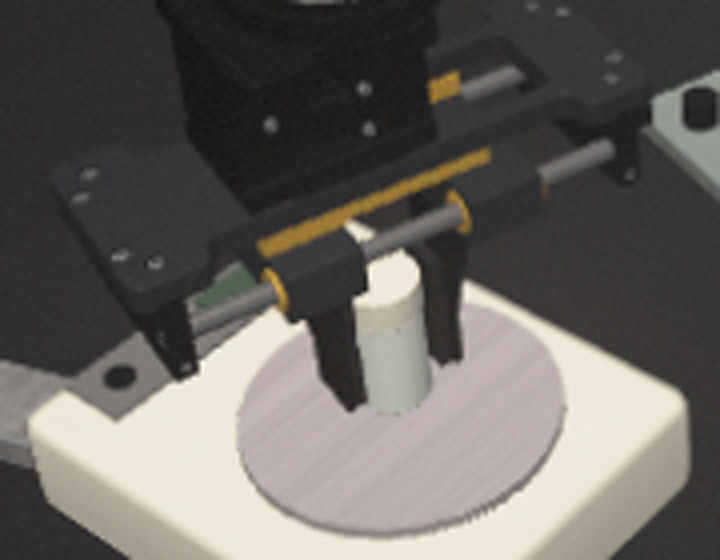

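Emit:
drive_tool --increments '[[[0.04, 0, 0], [0, 0, 0]], [[0.04, 0, 0], [0, 0, 0]], [[0.02, 0, 0], [0, 0, 0]], [[0, 0, 0], [0, 0, 0]]]'

```text
time_s: 15.2
tool_pos: [0.5524, -0.3181, 0.0811]
tool_rot: [62.2, 90.0, 139.6]
force: [-0.3, -0.6, -1.1]
grip_width: 0.0295
```

```bash
python3 - <<'E'
from h import *
o,p,R=state(); print(o['time_s'],p,o['force'],o['grip_width'])
c=cam('scene','scene12'); f=c['frame']; cv2.imwrite('pics/z16.png',cv2.resize(f[260:400,100:280,::-1],None,fx=4,fy=4,interpolation=cv2.INTER_CUBIC))
f0=load('scene9')['frame'].astype(int)
# pan in scene: ellipse edge points clicked from z15 -> centre on plane
u=lambda a:(a[0]/4-.375+100,a[1]/4-.375+260)
pts=np.array([onz(c,u(a),.068)[:2] for a in [(238,430),(565,395),(400,532),(290,500),(520,490),(552,350)]])
A=np.c_[2*pts,np.ones(len(pts))]; s=np.linalg.lstsq(A,(pts**2).sum(1),rcond=None)[0]; print('pan scene',s[:2],np.sqrt(s[2]+s[0]**2+s[1]**2))
E
```

```text
15.2 [ 0.55235384 -0.31814678  0.08113065] [-0.2560781  -0.56372995 -1.12811596] 0.02950053914559008
pan scene [ 0.55625559 -0.31965375] 0.059176914026759384
```

View pics/z16.png

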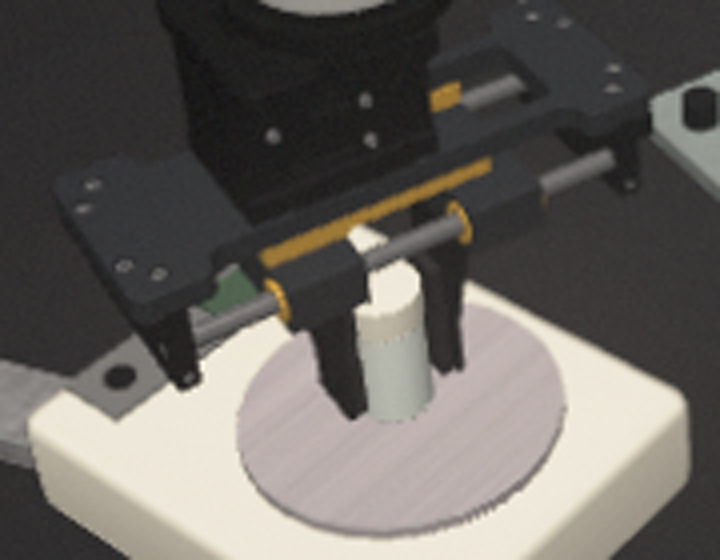

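```bash
python3 - <<'E'
from h import *
c=load('scene12'); u=lambda a:(a[0]/4-.375+100,a[1]/4-.375+260)
o=ray(c,(0,0))[0]
for z in(.068,.07):
    q=onz(c,u((400,423)),z); d=(q-o)[:2];d/=np.linalg.norm(d); print(z,q[:2]+d*.014)
print(proj(c,[.5524,-.3181,.068])*4-[398.5,1038.5])
E
```

```text
0.068 [ 0.54840582 -0.31797859]
0.07 [ 0.55008755 -0.31915119]
[[403.16662799 401.7856539 ]]
```

The scene view puts the vial about 3–6 mm short of the pan's centre along x, so I'll nudge it before setting it down.

Emit:
drive_tool --increments '[[[-0.05, 0, 0], [0, 0, 0]], [[0, -0.1, 0.02], [0, 0, 0]], [[0, 0, 0], [0, 0, 0]], [[0.04, 0, 0], [0, 0, 0]], [[0.02, 0, 0], [0, 0, 0]], [[0.01, 0, 0], [0, 0, 0]], [[0, 0, 0], [0, 0, 0]]]'

```text
time_s: 15.95
tool_pos: [0.5564, -0.3183, 0.0804]
tool_rot: [57.3, 90.0, 134.7]
force: [-0.5, 0.2, -0.3]
grip_width: 0.0295
```

Emit:
drive_tool --increments '[[[0.02, 0, 0], [0, 0, 0]], [[0, 0, 0], [0, 0, 0]], [[0, 0, 0], [0, 0, 0]]]'

```text
time_s: 16.25
tool_pos: [0.5567, -0.3184, 0.0799]
tool_rot: [-81.8, 90.0, -4.4]
force: [0.3, 0.8, 1.0]
grip_width: 0.0295
```

Emit:
drive_tool --increments '[[[0.02, 0, 0], [0, 0, 0]], [[0, 0, 0], [0, 0, 0]], [[0, 0, 0], [0, 0, 0]]]'

```text
time_s: 16.55
tool_pos: [0.5571, -0.3185, 0.0798]
tool_rot: [-87.1, 89.9, -9.8]
force: [-0.5, 1.2, 4.9]
grip_width: 0.0295
```

```bash
python3 - <<'E'
from h import *
o,p,R=state(); print(o['time_s'],p,o['force'],o['grip_width'])
c=cam('scene','scene13'); f=c['frame']; cv2.imwrite('pics/z17.png',cv2.resize(f[260:400,100:280,::-1],None,fx=4,fy=4,interpolation=cv2.INTER_CUBIC))
E
```

```text
16.55 [ 0.55707926 -0.31854441  0.07979128] [-0.45423379  1.18967535  4.91047495] 0.029515022076714317
```

View pics/z17.png

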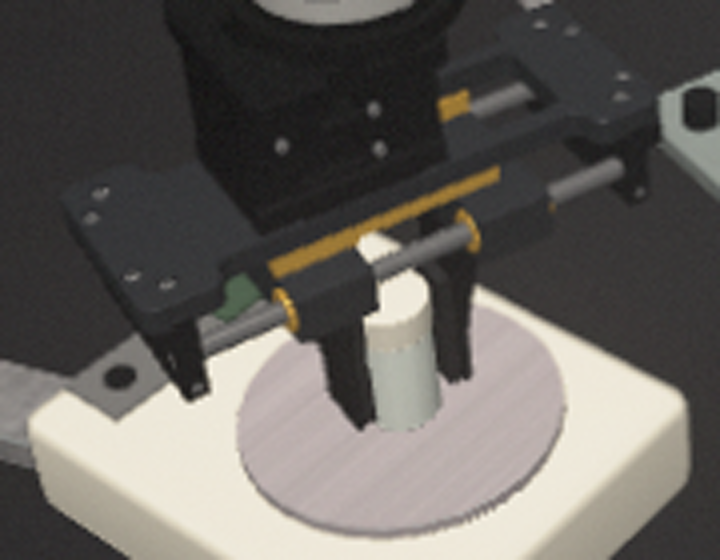

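Contact confirmed at +4.9 N. I'll ease off slightly, release, then rise.

Emit:
drive_tool --increments '[[[-0.015, 0, 0], [0, 0, 0]], [[0, 0, 0], [0, 0, 0]]]'

```text
time_s: 16.8
tool_pos: [0.5567, -0.3185, 0.0798]
tool_rot: [-90.8, 90.0, -13.5]
force: [-0.4, 0.3, 4.0]
grip_width: 0.0291
```

Emit:
drive_tool --increments '[[[0, 0, 0], [0, 0, 0]], [[0, 0, 0], [0, 0, 0]], [[0, 0, 0], [0, 0, 0]], [[0, 0, 0], [0, 0, 0]], [[0, 0, 0], [0, 0, 0]], [[0, 0, 0], [0, 0, 0]], [[0, 0, 0], [0, 0, 0]]]' --hand 1

```text
time_s: 17.5
tool_pos: [0.5565, -0.3184, 0.0795]
tool_rot: [34.4, 90.0, 111.8]
force: [0.4, 0.5, 0.6]
grip_width: 0.0773
```

Emit:
drive_tool --increments '[[[-0.1, 0, 0], [0, 0, 0]], [[-0.3, 0, 0], [0, 0, 0]], [[-0.5, 0, 0], [0, 0, 0]], [[-0.6, 0, 0], [0, 0, 0]], [[-0.6, 0, 0], [0, 0, 0]], [[-0.5, 0, 0], [0, 0, 0]], [[-0.3, 0.2, 0], [0, 0, 0]], [[0, 0.5, 0], [0, 0, 0]], [[0, 0.3, 0], [0, 0, 0]], [[0, 0, 0], [0, 0, 0]]]'

```text
time_s: 18.5
tool_pos: [0.5156, -0.3096, 0.1957]
tool_rot: [17.7, 89.9, 95.0]
force: [-0.6, -0.5, 0.1]
grip_width: 0.0872
```

```bash
python3 - <<'E'
from h import *
o,p,R=state(); print(o['time_s'],p,o['force'],o['grip_width'])
c=cam('scene','scene14'); f=c['frame']; cv2.imwrite('pics/z18.png',cv2.resize(f[130:450,60:460,::-1],None,fx=1.9,fy=1.9,interpolation=cv2.INTER_CUBIC))
c=cam('wrist','wrist14')
E
```

```text
18.5 [ 0.51561436 -0.30962438  0.19571853] [-0.57001254 -0.483548    0.08514442] 0.08716672325995656
```

View pics/z18.png

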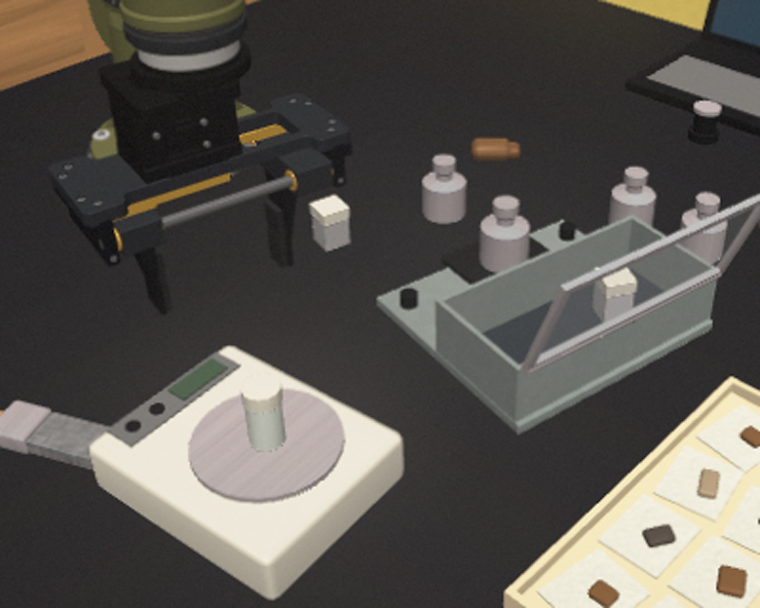

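View pics/wrist14.png

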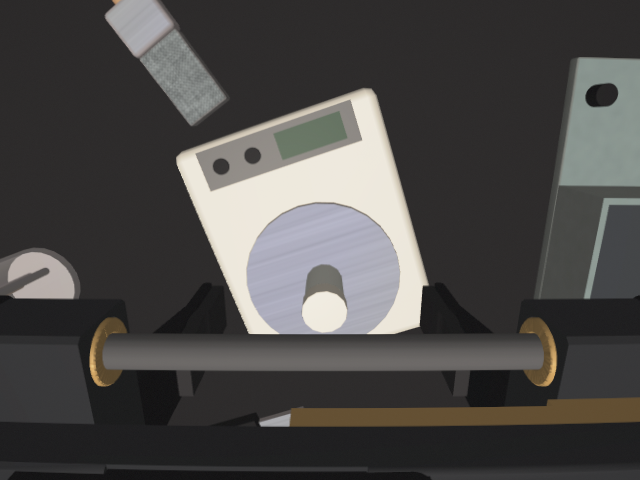

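```bash
python3 - <<'E'
from h import *
c=load('wrist14')
pts=np.array([onz(c,a,.068)[:2] for a in [(247,272),(400,272),(322,202),(270,220),(375,220),(258,310),(393,300)]])
A=np.c_[2*pts,np.ones(len(pts))]; s=np.linalg.lstsq(A,(pts**2).sum(1),rcond=None)[0]; print('pan',s[:2],np.sqrt(s[2]+s[0]**2+s[1]**2))
print('vial',onz(c,(325,312),.123))
t=cam('top','top14'); f=t['frame']; cv2.imwrite('pics/z19.png',cv2.resize(f[130:300,230:550,::-1],None,fx=2.4,fy=2.4,interpolation=cv2.INTER_CUBIC))
E
```

```text
pan [ 0.55346715 -0.3177811 ] 0.059261198032759276
vial [ 0.55654335 -0.31726581  0.123     ]
```

View pics/z19.png

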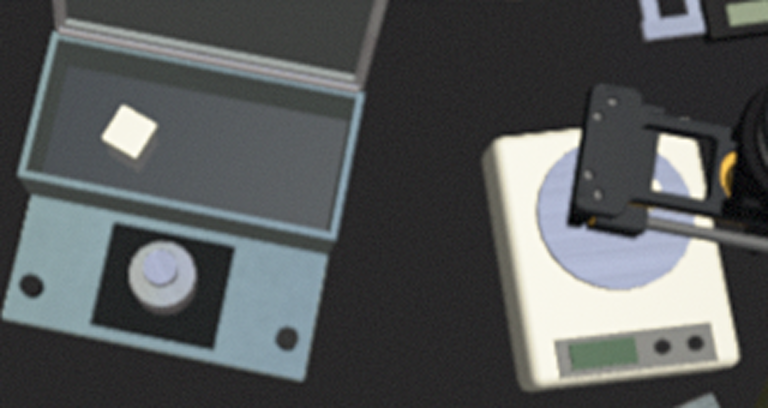

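The vial stands within about 3 mm of the pan's centre, the weight is on the pad, the flap is open and the gripper is clear. I'll hand it in.

```bash
python3 -c "
from cell import env
print(env.get_obs()['time_s']); print(env.sign_off())"
```

```text
18.65
the job is handed in; nothing more can be done
None
```

The job is done and handed in at 18.65 s. The leftmost knobbed weight stands on the hand pad and holds the flap open. The round vial was taken out of the bay and stands upright on the balance pan.

- **Final pictures:** the weight is on the pad, the flap is open, and the square box is still in the bay. The gripper is open and clear of everything.
- **Vial centring:** the wrist camera puts the vial about 3 mm from the pan's centre.
- **Disagreements:** the scene camera read about 6 mm lower in y than the top camera for the weight and the vial; the wrist camera agreed with the top one for both. For the pan the three cameras differed by up to about 5 mm. Going by the scene camera, I moved the vial 4 mm in x before release. The top camera could not confirm the vial's final place because the gripper blocked its view.
- **Forces:** the readings after each move stayed under about 9 N. I did not read forces during the moves.

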